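# Swing the retaining bar shut across the jar rack

### The job

Two small racks are screwed to the bench, each with a steel bar that swings level about an upright pin at one end. Close the bar of the rack that holds the three jars: push its free end round until the bar lies along the row of jars, home against its stop post. Leave the bar of the empty rack as it is, half open.

Things in the scene. Friction and masses are not known exactly. Their poses are not given: they have to be found in the camera images.
- jar_rack: Fixed rack, aluminium base 88 x 236 x 12 mm, three corked amber jars (41 mm wide, tops at 77 mm) fast in a row. Origin: on the bench under the axis of the bar's pin (head 22 mm wide, top at 79 mm). z up; y runs from the pin along the shut bar; jars at x = -43, y = 36, 88, 140 mm; the bar opens to the +x side. Stop post, 12 mm thick, 80 mm tall, at x = -10, y = 180 mm.
- bar (a joint): Opening of the jar rack's bar, rad: 0 = shut, along the rack's y axis and touching the stop post, where it can go no further; larger = free end swung away from the jars (clockwise from above). Starts half open, 0.45 to 0.85. Light steady friction (about 1 N at the free end); it stays where it is left.
- bar_end (a point): Point on the centre line of the jar rack's bar, 195 mm from the pin axis, half-way up: a good place to push; the free end is 20 mm further out. The bar is plain steel strip on edge, 8 mm thick, 24 mm high, its underside 45 mm and top 69 mm above the bench.
- spare_bar_end (a point): The same point on the bar of the other rack beside it: an identical rack but empty, with three bare round black seats and no jars. Leave this bar where it is.

How it is judged:
At the end, for the whole second after the job is handed in: The jar rack's bar is shut against its stop post to within 0.12 rad (about 20 mm at the post) and at rest, and the end of the empty rack's bar is within 20 mm of where it started (value of joint bar below 0.12 rad and velocity of joint bar between -0.05 and 0.05 rad/s and distance of spare_bar_end from where it was at the start of the episode below 0.02 m); the robot touches nothing.
It fails at once if the empty rack's bar is pushed more than 20 mm from where it was (distance of spare_bar_end from where it was at the start of the episode above 0.02 m).
It also fails if it takes over 32 s, if anything falls off the work surface, if the arm or the gripper's body presses on something with over 40 N, if the wrist force passes 120 N, or if a joint passes its speed limit or range.

### The arm

A 6-joint arm with a two-finger parallel gripper is mounted at the origin on the work surface. World frame = base frame: x ahead of the robot, y to its left, z up, the work surface at z = 0. Lengths are in m, angles in rad, forces in N, time in s.
With the tool pointing down it reaches from about 0.35 to 0.775 m from the base axis. Payload 7.3 kg.
Tool frame: the origin (TCP) lies at the very end of the fingers, on their centre line; the grasp point (between the pads) lies 19 mm behind it; z points along the fingers, y is the direction in which the jaws open and shut (so a half turn about z gives the same grasp; the last joint's range is limited). The gripper opens to 92 mm and grips with 3 to 60 N. Pads are 19 mm wide; open, the fingers measure 130 mm over their backs; the gripper's body (75 mm by 190 mm) begins 47 mm behind the grasp point.
Start: joints at [-1.386, 0.342, 1.524, -0, 1.275, -0.146], TCP at [0.171, -0.497, 0.227] pointing down, gripper open.
Joint ranges: [-2.53, 2.53], [-0.77, 2.02], [0.04, 2.7], [-1, 4.14], [0.28, 2.66], [-3.11, 3.11]. Speed limits (rad/s): [2.57, 2.57, 3.14, 3.14, 3.14, 3.14].

### API

Orientations are given as [roll, pitch, yaw] about the fixed x, y, z axes, in that order (R = Rz(yaw) Ry(pitch) Rx(roll)).
In Python, from cell import monitor, eyes, order gives the robot as it stands. The module is installed in compiled form; this text tells all that it offers.
- The arm moves only by the tool carry_out, never from a script. Its argument "targets" is a list of rows, each a list of 2 entries, a list of its own where there are three numbers: the shift along the tool's x, y, z in m, then the turn about the tool's z in rad. In form: [[[dx, dy, dz], twist], ...]. A call has 1 to 10 rows; each row shifts and turns the pose as measured when the row begins, along the tool's axes as they then stand; what a row does not reach is not made up. A row lasts 1/8 s, in which the tool goes at most 62.5 mm and 10.7 degrees, less where a joint would pass 70% of its speed; a pose out of reach is approached as far as the arm can. A call is refused whole if a number of a shift passes 0.0625 or a number of a turn 0.188, either way. A call with a gripper value outside its range is refused whole. "fingers" is the closure, from 0 (fully open) to 1 (shut), set as the call begins (left out, the last holds). The fingers move at their own pace and stop on an object; "grip_force" is the grip in N (left out, the last holds). Time passes only in rows, so rows that do not move let the fingers close. It gives the time, the measured TCP pose, the force and the opening at its end, in the units of the state.
- monitor.observe(): the state, without advancing time (a new reading comes with each control period).
- eyes.read_camera(name): name is "scene" or "side" or "wrist"; returns the picture (384x512x3 uint8, red, green, blue); there is no depth.
- eyes.camera_info(name): a dict with "K" (3x3 intrinsics, pixels), "dist" ([k1, k2, p1, p2, k3] as OpenCV has them; the pictures are not rectified), "rvec" (rotation vector, rad) and "tvec" (3), from world to camera coordinates, as OpenCV has them. Camera axes: x right, y down, z forward; pixel columns grow to the right and rows downward; lengths in m; the calibration is good to about 2 mm. A picture is of the moment at which its call begins: read the wrist's pose just before it. camera_info takes no time and is no camera call; for the wrist camera it gives the pose at the moment of the call.
- order.hand_in(): hands the job in, once; it reports no verdict.
The state is a dict: "time": time; "qpos": joint angles; "qvel": joint speeds; "joint_efforts": joint torques, N m; "tool_pos": TCP position; "tool_rot": TCP orientation; "contact_force": force on the tool from outside, world axes, zero at the start; "torque": the same for the moment, N m; "opening": finger opening in m.
Only numpy, scipy, OpenCV 4.12 (cv2) and the standard library are available. Lean on these libraries where they do the work, as an engineer would, in place of code of your own. Each camera call takes 0.05 s, during which the arm holds its last target.

## Working session

There is one attempt and no reset: what is moved stays moved. The work goes in short steps, Python scripts to look and compute and a tool call to move; the robot and the scene stay as the last step left them, time stands still between calls to the robot, and variables do not carry over. Pictures are saved under pics/ and viewed, and the job is handed in when it is done.

Besides the shell and the picture viewer there is one more tool, called after "Request:" as name([rows], argument=value, ...), one row to a line, values as JSON. carry_out: Moves the arm, as the interface text tells. Its arguments: {"type":"object","properties":{"targets":{"type":"array","items":{"type":"array"}},"fingers":{"type":"number"},"grip_force":{"type":"number"}},"required":["targets"]}

```bash
mkdir -p pics
python3 - <<'E'
from cell import monitor, eyes
import cv2
s=monitor.observe(); print(s)
for n in("scene","side","wrist"):
    im=eyes.read_camera(n); cv2.imwrite(f"pics/{n}0.png",im[:,:,::-1]); print(n,eyes.camera_info(n))
E
```

```text
{'time': 0.0, 'qpos': array([-1.38602103e+00,  3.42746290e-01,  1.52502295e+00, -1.80331097e-05,
        1.27543936e+00, -1.46013323e-01]), 'qvel': array([-1.13751686e-04, -6.07464652e-05, -3.43363099e-04, -1.00600330e-03,
        6.11787008e-04, -2.36498381e-04]), 'joint_efforts': array([-3.75180180e-04, -4.31243777e+01, -2.44225109e+01,  7.19920266e-02,
        5.58947877e-02, -1.29730879e-04]), 'tool_pos': array([ 0.1704447 , -0.49611361,  0.22603068]), 'tool_rot': array([-3.13999139e+00, -2.18051941e-04,  3.30793711e-01]), 'contact_force': array([-0.64842688,  0.17138349, -1.57722503]), 'torque': array([ 0.01948817, -0.01206058, -0.01949192]), 'opening': 0.09194680360888868}
scene {'K': array([[409.47948921,   0.        , 263.27166299],
       [  0.        , 409.47948921, 191.63694077],
       [  0.        ,   0.        ,   1.        ]]), 'dist': array([-0.12281842,  0.        ,  0.        ,  0.        ,  0.        ]), 'rvec': array([ 0.57082847,  2.55227642, -1.29926022]), 'tvec': array([ 0.43976199, -0.06466883,  1.1916375 ])}
side {'K': array([[376.9471038 ,   0.        , 250.40836747],
       [  0.        , 376.9471038 , 190.66685078],
       [  0.        ,   0.        ,   1.        ]]), 'dist': array([-0.06862704,  0.        ,  0.        ,  0.        ,  0.        ]), 'rvec': array([ 0.46825451, -2.73777335,  1.13274277]), 'tvec': array([0.45807819, 0.16224327, 0.73651439])}
wrist {'K': array([[283.50387504,   0.        , 258.9646271 ],
       [  0.        , 283.50387504, 192.32566791],
       [  0.        ,   0.        ,   1.        ]]), 'dist': array([-0.02560538,  0.        ,  0.        ,  0.        ,  0.        ]), 'rvec': array([-2.36422122,  1.68586197,  0.23980304]), 'tvec': array([-0.5253402 , -0.03568901,  0.39031628])}
```

View pics/scene0.png

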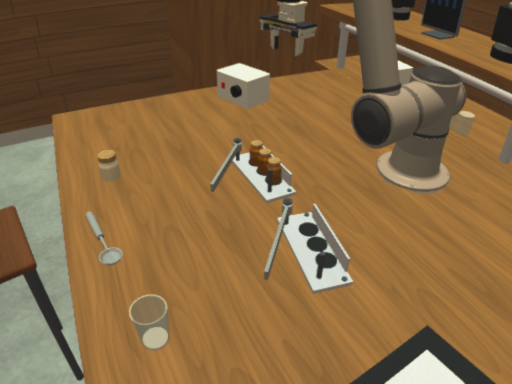

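View pics/side0.png

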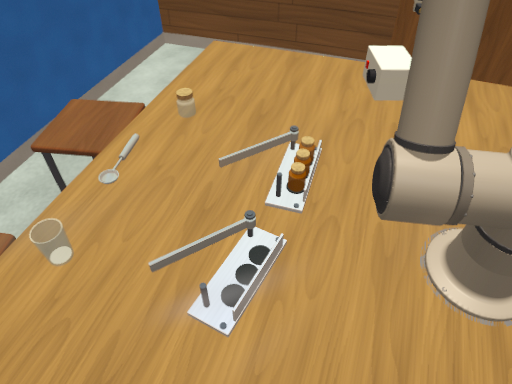

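View pics/wrist0.png

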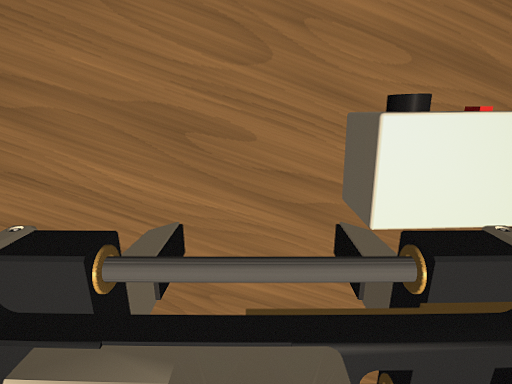

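The scene view shows the jar rack's pin near (237,142), its bar's free end near (213,187), and the empty rack's pin near (288,203). The side view shows the jar pin near (294,130) and the bar end near (221,161). I'll enlarge these areas.

Run:
```python
import cv2
a=cv2.imread("pics/scene0.png")[130:290,200:360]; cv2.imwrite("pics/sc.png",cv2.resize(a,None,fx=3.75,fy=3.75,interpolation=cv2.INTER_CUBIC))
a=cv2.imread("pics/side0.png")[120:330,145:330]; cv2.imwrite("pics/sd.png",cv2.resize(a,None,fx=2.8,fy=2.8,interpolation=cv2.INTER_CUBIC))
```

```text
(no output)
```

View pics/sc.png

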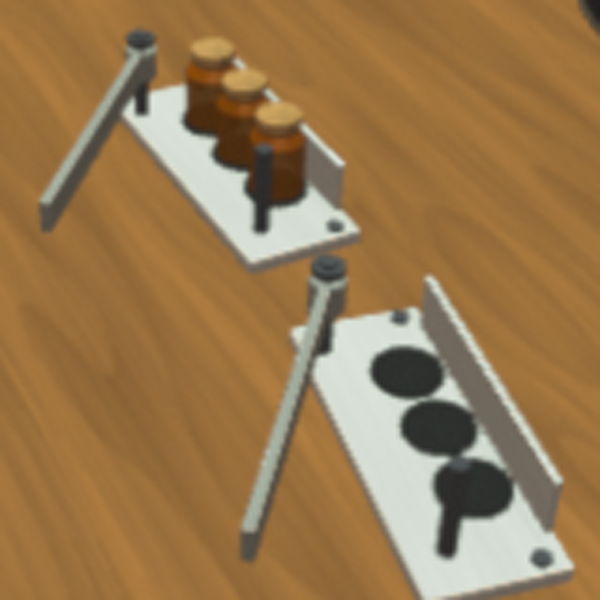

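View pics/sd.png

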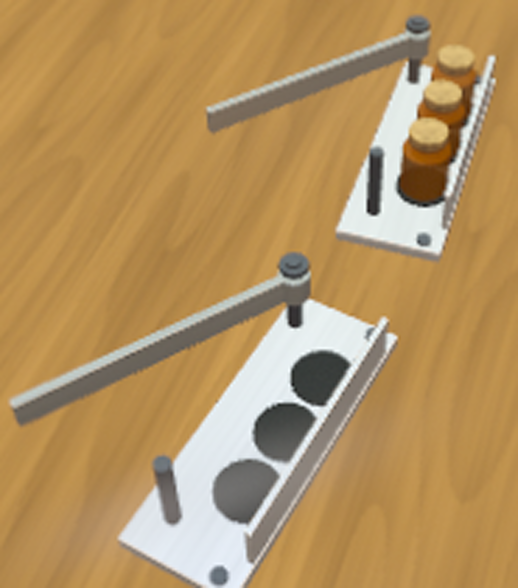

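```bash
cat > h.py <<'E'
import numpy as np, cv2
def ray(info,p,z):
    R=cv2.Rodrigues(np.array(info["rvec"]))[0];t=np.array(info["tvec"])
    u=cv2.undistortPoints(np.array([[p]],float),info["K"],info["dist"])[0,0]
    d=R.T@np.array([u[0],u[1],1]);c=-R.T@t
    return (c+d*(z-c[2])/d[2])
E
python3 - <<'E'
from h import *
from cell import eyes
S=eyes.camera_info("scene");D=eyes.camera_info("side")
P={"pin":((141,39),(418,22),.079),"end":((47,205),(211,108),.069),"stop":((263,148),(376,151),.08),
"c1":((213,48),(456,55),.077),"c2":((245,80),(444,93),.077),"c3":((279,115),(430,131),.077),
"spin":((329,266),(294,262),.079),"send":((249,531),(17,403),.069),"sstop":((459,464),(163,463),.08)}
Q={}
for k,(a,b,z) in P.items():
    A=ray(S,(a[0]/3.75+200,a[1]/3.75+130),z);B=ray(D,(b[0]/2.8+145,b[1]/2.8+120),z)
    Q[k]=(A+B)[:2]/2; print(k,A[:2].round(4),B[:2].round(4))
for p,e,s in(("pin","end","stop"),("spin","send","sstop")):
    b=Q[e]-Q[p]; t=Q[s]-Q[p]; 
    ya=np.arctan2(t[1],t[0])-np.arctan2(.01,1)*0 - np.arctan2(10,180)
    print(np.linalg.norm(b),np.linalg.norm(t),"yaxis",ya,"bar ang",np.arctan2(b[1],b[0]),"open",ya-np.arctan2(b[1],b[0]))
E
```

```text
pin [ 0.4572 -0.2344] [ 0.4538 -0.2413]
end [ 0.5918 -0.0715] [ 0.5894 -0.0798]
stop [ 0.4421 -0.0603] [ 0.4401 -0.0617]
c1 [ 0.4121 -0.2033] [ 0.4103 -0.2072]
c2 [ 0.4111 -0.151 ] [ 0.4076 -0.1527]
c3 [ 0.4107 -0.0979] [ 0.4066 -0.102 ]
spin [0.4638 0.0722] [0.462  0.0682]
send [0.5983 0.2373] [0.5935 0.2338]
sstop [0.4843 0.2502] [0.4817 0.2478]
0.21106331628611438 0.17746814406598618 yaxis 1.5966067470593859 bar ang 0.8763576155596485 open 0.7202491314997373
0.21217786521408627 0.17990149068150477 yaxis 1.4035081125578874 bar ang 0.8934709775932872 open 0.5100371349646002
```

Request:
carry_out([
  [[0,0,0],0.165],
  [[0,0,0],0.165],
  [[0.05,-0.04,0],0],
  [[0.05,-0.04,0],0],
  [[0.05,-0.04,0],0],
  [[0.05,-0.04,0],0],
  [[0.05,-0.04,0],0],
], fingers=1, grip_force=20)

```text
time: 1.02
tool_pos: [0.418, -0.3031, 0.2245]
tool_rot: [-3.138, 0.001, -0.02]
contact_force: [1.1, -1.0, -0.5]
opening: 0.0264
```

Request:
carry_out([
  [[0.05,-0.04,0],0],
  [[0.05,-0.04,0],0],
  [[0.05,-0.04,0],0],
  [[0.05,-0.04,0],0],
  [[0,-0.01,0.04],0],
  [[0,0,0.04],0],
  [[0,0,0],0],
])

```text
time: 1.9
tool_pos: [0.6189, -0.1345, 0.1407]
tool_rot: [-3.138, 0.002, -0.013]
contact_force: [0.3, 0.0, 0.9]
opening: 0.0007
```

Run:
```python
from cell import monitor, eyes
import cv2,numpy as np
o=[]
for n in("scene","side"):
    im=eyes.read_camera(n)[60:300,130:370,::-1]; o.append(cv2.resize(im,(400,400),interpolation=cv2.INTER_CUBIC))
cv2.imwrite("pics/p1.png",np.hstack(o))
```

```text
(no output)
```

View pics/p1.png

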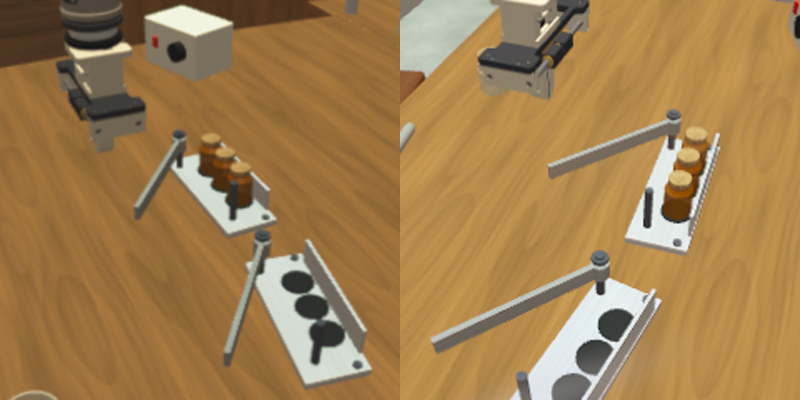

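Seen from both cameras, the closed gripper is on the open side of the jar rack's bar and clear of it. Next I lower it beside the bar.

Request:
carry_out([
  [[0,0,0.04],0],
  [[0,0,0.04],0],
  [[0,0,0.02],0],
  [[0,0,0],0],
])

```text
time: 2.5
tool_pos: [0.6276, -0.14, 0.0531]
tool_rot: [3.137, -0.022, -0.017]
contact_force: [-0.3, 0.1, 0.4]
opening: 0.0003
```

Request:
carry_out([
  [[-0.014,-0.016,0],0],
  [[-0.014,-0.016,0],0],
  [[-0.016,-0.012,0],0],
  [[-0.016,-0.012,0],0],
  [[-0.016,-0.007,0],0],
])

```text
time: 3.12
tool_pos: [0.5606, -0.0793, 0.0647]
tool_rot: [3.129, -0.048, -0.02]
contact_force: [1.4, -0.1, -0.4]
opening: 0.0005
```

Run:
```python
from cell import monitor, eyes
import cv2,numpy as np
s=monitor.observe();print(s['qpos'],s['tool_pos'],s['tool_rot'],s['contact_force'])
o=[]
for n in("scene","side"):
    im=eyes.read_camera(n)[100:260,180:340,::-1]; o.append(cv2.resize(im,(400,400),interpolation=cv2.INTER_CUBIC))
cv2.imwrite("pics/p2.png",np.hstack(o))
```

```text
[-2.75989365e-01  5.67178083e-01  1.65607439e+00  2.53068137e-04
  8.68989701e-01  1.31518471e+00] [ 0.56064888 -0.07931643  0.06472672] [ 3.12930029 -0.04779667 -0.02024253] [ 1.37801539 -0.13187322 -0.39690449]
```

View pics/p2.png

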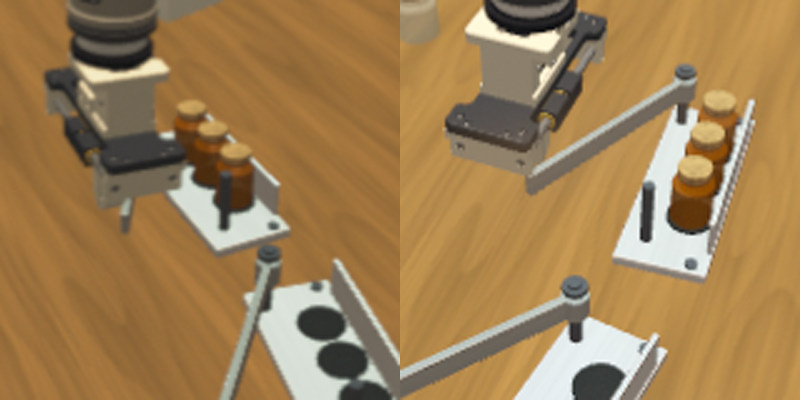

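The bar is being pushed and has moved to about half of its opening. The tip has drifted up to 65 mm, so I'll lower it before going on.

Request:
carry_out([
  [[0.004,0.004,0.012],0],
  [[0,0,0.012],0],
  [[0,0,0.004],0],
  [[0,0,0],0],
])

```text
time: 3.72
tool_pos: [0.5678, -0.0856, 0.0364]
tool_rot: [3.129, -0.049, -0.021]
contact_force: [-0.2, -0.1, -0.9]
opening: 0.0005
```

Request:
carry_out([
  [[-0.012,-0.009,0.001],0],
  [[-0.015,-0.008,0.001],0],
  [[-0.015,-0.007,0.001],0],
  [[-0.015,-0.005,0.001],0],
  [[-0.014,-0.004,0.001],0],
  [[0,0,0],0],
])

```text
time: 4.47
tool_pos: [0.4994, -0.0517, 0.0279]
tool_rot: [3.127, -0.055, -0.022]
contact_force: [-0.5, -0.4, -0.3]
opening: 0.0001
```

Request:
carry_out([
  [[-0.009,-0.001,-0.004],0],
  [[-0.009,-0.001,-0.004],0],
  [[-0.007,0,-0.002],0],
  [[-0.004,0,0],0],
  [[0,0,0],0],
])

```text
time: 5.1
tool_pos: [0.47, -0.0495, 0.0375]
tool_rot: [3.126, -0.058, -0.022]
contact_force: [0.5, -0.3, 0.5]
opening: 0.0004
```

Request:
carry_out([
  [[-0.004,0,0],0],
  [[-0.004,0,0],0],
  [[0,0,0],0],
])

```text
time: 5.48
tool_pos: [0.4695, -0.0499, 0.0384]
tool_rot: [3.124, -0.075, -0.023]
contact_force: [0.3, -0.7, -0.6]
opening: 0.0003
```

Run:
```python
from cell import monitor, eyes
import cv2,numpy as np
o=[]
for n in("scene","side"):
    im=eyes.read_camera(n)[100:260,200:360,::-1]; o.append(cv2.resize(im,(400,400),interpolation=cv2.INTER_CUBIC))
cv2.imwrite("pics/p3.png",np.hstack(o))
```

```text
(no output)
```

View pics/p3.png

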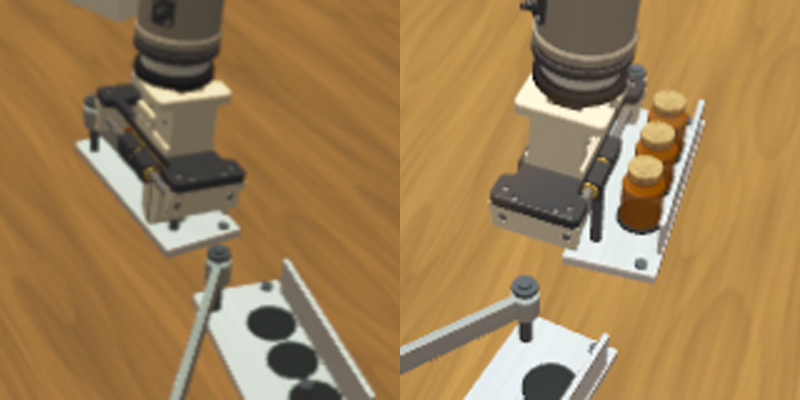

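The tip has stopped at x≈0.470, close to the worked-out shut position, and the gripper hides the bar. I'll back off and look.

Request:
carry_out([
  [[0.02,0,0],0],
  [[0.03,0,0],0],
  [[0.04,0,-0.02],0],
  [[0.04,0,-0.05],0],
  [[0,0,-0.05],0],
  [[0,0,-0.05],0],
  [[0,0,0],0],
])

```text
time: 6.45
tool_pos: [0.5856, -0.0498, 0.2187]
tool_rot: [3.126, -0.058, -0.023]
contact_force: [-0.2, -0.7, 0.1]
opening: 0.0002
```

Run:
```python
from cell import monitor, eyes
import cv2,numpy as np
o=[]
for n in("scene","side"):
    im=eyes.read_camera(n)[:,:,::-1];cv2.imwrite(f"pics/{n}4.png",im); im=im[100:260,200:360] ; o.append(cv2.resize(im,(400,400),interpolation=cv2.INTER_CUBIC))
cv2.imwrite("pics/p4.png",np.hstack(o))
```

```text
(no output)
```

View pics/p4.png

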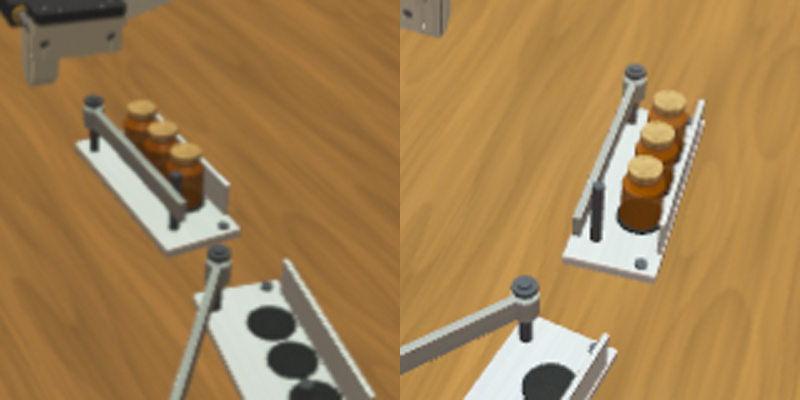

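Run:
```python
import cv2,numpy as np
a=cv2.resize(cv2.imread("pics/scene4.png")[130:210,220:300],(400,400),interpolation=cv2.INTER_CUBIC)
b=cv2.resize(cv2.imread("pics/side4.png")[120:200,245:325],(400,400),interpolation=cv2.INTER_CUBIC)
cv2.imwrite("pics/p5.png",np.hstack([a,b]))
```

```text
(no output)
```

View pics/p5.png

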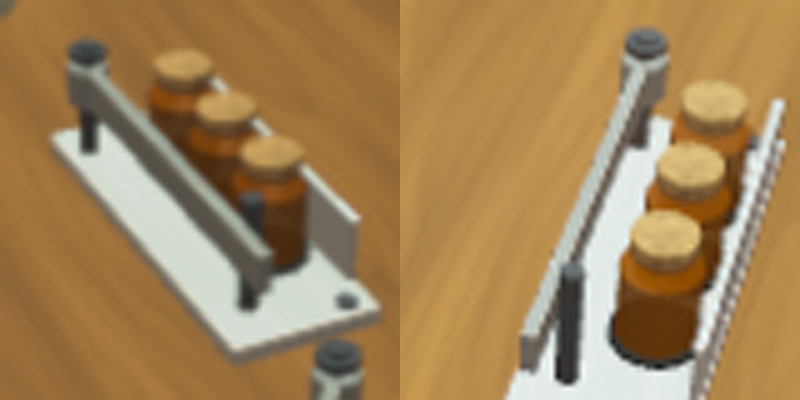

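Run:
```python
from h import *
from cell import eyes
S=eyes.camera_info("scene");D=eyes.camera_info("side")
for I,o,e,p,s in((S,(220,130),(262,256),(87,50),(253,201)),(D,(165,120),(530,335),(646,41),(571,268))):
    f=lambda q,z:ray(I,(q[0]/5+o[0],q[1]/5+o[1]),z)[:2]
    E_,P,T=f(e,.069),f(p,.079),f(s,.08); b=E_-P;t=T-P
    print(E_,P,T,np.linalg.norm(b),np.linalg.norm(t),"open",np.arctan2(t[1],t[0])-np.arctan2(10,180)-np.arctan2(b[1],b[0]))
```

```text
[ 0.45286621 -0.02550429] [ 0.45681776 -0.2368251 ] [ 0.44251983 -0.05673417] 0.2113577611798023 0.18065762433783625 open 0.005031055579078236
[ 0.44809623 -0.02730889] [ 0.45361859 -0.23976022] [ 0.44059669 -0.06265799] 0.21252308358465793 0.17758031957866946 open -0.008090646499426146
```

Both cameras put the opening at 0.00 ± 0.01 rad, so the bar is shut. Before handing in, I check the empty rack for any change and that the arm is at rest.

Run:
```python
import cv2,numpy as np
from cell import monitor,order
for n,(y0,y1,x0,x1) in (("scene",(195,300,255,360)),("side",(205,330,145,290))):
    d=cv2.absdiff(cv2.imread(f"pics/{n}0.png"),cv2.imread(f"pics/{n}4.png"))[y0:y1,x0:x1]; print(n,d.max(),(d.max(2)>40).sum())
s=monitor.observe();print(s['tool_pos'],abs(s['qvel']).max(),s['contact_force'])
order.hand_in()
```

```text
scene 4 0
side 4 0
[ 0.58347818 -0.0493909   0.21427187] 0.029564529388697778 [ 0.26515785 -0.35488801 -0.80242772]
the job is handed in; nothing more can be done
```

The jar rack's bar is shut against its stop post, and I've handed the job in (no verdict is reported). I pushed the bar round with the closed fingers, backed the tool away to the open side, and raised it clear.

**Last checks:**
- **Jar rack's bar:** the opening measures +0.005 rad from the scene camera and -0.008 rad from the side camera, against a limit of 0.12 rad.
- **Empty rack's bar:** the pictures around it show no change from the start in either camera.
- **Arm:** the tool is about 0.21 m up and touching nothing, with contact force under 1 N. The fastest joint was still settling at about 0.03 rad/s when I handed in.
- **Time:** about 6.6 s of the 32 s allowed.

**What disagreed:**
- The tool tilted by up to 0.075 rad and its height drifted during the push; I corrected the height once the tip had risen to 65 mm.
- The force reading showed no clear rise at the stop. I judged the bar shut from the pictures, and from the tip stopping about 6 mm from where I had worked out.

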